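# Set a straightedge to two pins and weigh it down

### The arm

A 6-joint arm with a two-finger parallel gripper is mounted at the origin on a cart in front of the work surface, level with it; the furniture and walls round the work are solid. World frame = base frame: x ahead of the robot, y to its left, z up, the work surface at z = 0. Lengths are in m, angles in rad, forces in N, time in s.
With the tool pointing down it reaches from about 0.35 to 0.925 m from the base axis. Payload 6.4 kg.
Tool frame: the origin (TCP) lies on the front face of the gripper's body, between the roots of the fingers; the fingertips stand r.tip_reach ahead of it and the grasp point (between the pads) lies 54 mm ahead of it (r.tip_reach is the distance from the TCP to the fingertips, in m); z points along the fingers, y is the line along which they close (so a half turn about z gives the same grasp; the last joint's range is limited). The gripper opens to 85 mm and grips with 20 to 120 N. Pads are 22 mm wide; open, the fingers measure 114 mm over their backs; the gripper's body (76 mm by 85 mm) begins 54 mm behind the grasp point. The pads swing forward as they close: fully open they stand 13 mm farther back than shut.
Start: joints at [-1.33, 0.245, 1.558, -0, 1.339, -0.174], TCP at [0.262, -0.595, 0.304] pointing down, gripper open.
Joint ranges: [-3.13, 3.13], [-1.02, 2.26], [0.13, 2.54], [-0.95, 4.09], [0.21, 2.88], [-2.74, 2.74]. Speed limits (rad/s): [2.57, 2.57, 3.14, 3.14, 3.14, 3.14].

### API

Orientations are given as a rotation vector (axis times angle).
In Python, from cell import r gives the robot as it stands.
- The arm moves only by the tool arm_command, never from a script. Its argument "series" is a list of rows, each an object of numbers: "claw": the opening, from 0 (shut) to 1 (fully open); "x", "y", "z": the shift along the tool's x, y, z in cm; "spin": the turn about the tool's z in rad. A call has 1 to 12 rows; each row shifts and turns the commanded pose from where the row before left it, along the tool's axes as they then stand; what a row does not reach is not made up. A row lasts 1/10 s, in which the tool goes at most 50 mm and 8.59 degrees, less where a joint would pass 70% of its speed; a pose out of reach is approached as far as the arm can. A call is refused whole if a number of a shift passes 5 or a number of a turn 0.15, either way. A call with a gripper value outside its range is refused whole. The fingers move at their own pace and stop on an object; the grip force is fixed at half the most. Time passes only in rows, so rows that do not move let the fingers close. It gives the time, the measured TCP pose, the force, the opening and the grip force at its end, in the units of the state.
- r.observe(): the state, without advancing time (a new reading comes with each control period).
- r.camera(name): name is "scene" or "top" or "wrist"; returns the picture (384x512x3 uint8, red, green, blue); there is no depth.
- r.calibration(name): a dict with "mtx" (3x3 intrinsics, pixels), "camera_from_world" (4x4, takes a point from world to camera coordinates); the wrist camera has in their place "hand_eye" (4x4, takes a point from camera to tool coordinates, whose origin is the TCP and whose axes are the flange's). Camera axes: x right, y down, z forward; pixel columns grow to the right and rows downward; lengths in m; the calibration is good to about 2 mm. A picture is of the moment at which its call begins: read the wrist's pose just before it. calibration takes no time and is no camera call.
- r.close_job(): hands the job in; it is judged then, once.
Trained networks look in the newest picture that a camera, given by its name, has taken for a name from the list of things; names that differ only in an ending like _2 or _b are one class to them, and where a whole thing is asked for, a point or a joint stands for the part that bears it (a point fixed in the world has none). Each returns a list of dicts, best first, with "confidence" (0 to 1); they miss things now and then, are a little off and sometimes report something else, mostly with a low value. They report only what shows in the picture. A call takes as long as a camera call. They do not tell look-alikes from the thing itself.
- r.look_for(thing, camera): "position" ([x, y, z] in m, in the coordinates of the camera as it stood for that picture, good to about 4 mm: the middle of the surface that is visible of it).
- r.landmark_of(thing, camera): "position" ([x, y, z] in m, in the coordinates of the camera as it stood for that picture, good to about 4 mm: a listed point, or the origin of a listed thing).
The state is a dict: "time_s": time; "joint_pos": joint angles; "dq": joint speeds; "joint_efforts": joint torques, N m; "tool_pos": TCP position; "tcp_rot": TCP orientation; "contact_force": force on the tool from outside, world axes, zero at the start; "ft_torque": the same for the moment, N m; "grip_width": finger opening in m; "grip_force": force on a finger pad.
Only numpy, scipy, OpenCV 4.12 (cv2) and the standard library are available. Lean on these libraries where they do the work, as an engineer would, in place of code of your own. Each camera call takes 0.05 s, during which the arm holds its last target. There are 200 camera calls.

### The job

Get the marking-out board ready for scribing a line: first lift the black ring clamp off the brass sheet and lay it flat in the wooden tray. Then slide the straightedge over the sheet, without lifting it off, until its far long edge touches both steel pins at once. Finally hold it there by standing the two steel stakes upright on it, one on the middle of each flat half (either stake on either half), with the edge still against both pins and the clutter left undisturbed.

Things in the scene. Friction and masses are not known exactly. Their poses are not given: they have to be found in the camera images.
- board: Fixed marking-out board lying on the bench: plywood faced with a brass sheet, 220 (its x) x 230 (its y) mm, top face 14 mm above its origin; origin at the centre of its underside. Its x axis points roughly away from the robot. The straightedge lies along its near edge, the two pins stand near its far edge and the ring clamp lies between.
- pin_left: Fixed round dark steel pin, 10 mm in diameter, standing 7 mm proud of the brass sheet on the far left part of the board; the far edge of the straightedge must touch it. Origin at the centre of its foot, on the brass face.
- pin_right: The second pin, the same as pin_left, about 120 mm to the right of it. The line through the two pins is in general not parallel to the board's edges.
- straightedge: Loose steel straightedge lying flat, 40 (its x) x 210 (y) x 10 mm, about 0.35 kg. Origin: centre of the underside. Its far edge, x = +20 mm, touches a pin whose centre is at x = +25 mm. A grey grip block 16 (x) x 50 (y) mm in its middle, top 43 mm above the underside, is grasped across x. The flat halves run from y = 25 to 105 mm either side, middles at y = +-65 mm.
- ring_clamp: Loose black ring clamp, a slim rounded rod 22 x 112 (its y) x 22 mm with a pale band, about 90 g, lying on the brass sheet between the straightedge and the pins. Origin at the middle of its underside; grasp it across its x (the gripped body is 14 mm wide and 21 mm high there).
- stake_a: Loose square steel stake used as a weight, about 0.7 kg, 68 mm high: a foot plate 50 (its x) x 66 (its y) x 6 mm with a block 36 (x) x 48 (y) mm on it up to the top. It stands on the bench to the left of the board. Origin at the centre of the underside. Grasp the block across its x near the top.
- stake_b: The second steel stake, identical to stake_a, standing near it.
- tray: Fixed open wooden tray on the bench, the farthest to the left, outside 160 (its x) x 90 (its y) x 18 mm high, walls 4 mm, inner floor about 4 mm above its origin; origin at the centre of its underside. The ring clamp fits with its length along the tray's x.
- wax_tin: Clutter, leave alone: round turned wooden box, 63 mm across, 23 mm high, beyond the stakes. Origin under its centre.
- file_a: Clutter, leave alone: short file with a wooden handle, 104 mm long, lying between the stakes and the tray. Origin under its middle.
- leather_pouch: Clutter, leave alone: tan suede pouch, 34 x 100 x 26 mm, lying left of the board, beyond the nearer stake. Origin under its middle.
Not all that is in view belongs to the job. Several things have the shape of the straightedge; the one meant has the colours described above. There is more than one size of the ring_clamp; the one meant has the size given above.

How it is judged:
On the way, in this order (a step that is already met when the one before it is completed fails the run):
1. the ring clamp lies flat in the tray, released (x of ring_clamp in the frame of tray between -0.045 and 0.045 m and y of ring_clamp in the frame of tray between -0.035 and 0.035 m and z of ring_clamp in the frame of tray below 0.03 m and angle between ring_clamp's own y axis and vertical above 1.47 rad and contact force between ring_clamp and the fingers below 0.05 N), for 0.2 s.
2. the straightedge lies flat with its far edge at both pins (x of pin_left in the frame of straightedge between 0.022 and 0.0275 m and y of pin_left in the frame of straightedge between -0.1 and 0.1 m and x of pin_right in the frame of straightedge between 0.022 and 0.0275 m and y of pin_right in the frame of straightedge between -0.1 and 0.1 m and z of straightedge in the frame of board below 0.017 m and angle between straightedge's own z axis and vertical below 0.04 rad), for 0.2 s.
3. one stake stands upright on a flat half of the straightedge, released, the edge still at both pins (all of step 2 and (((x of stake_a in the frame of straightedge between -0.015 and 0.015 m and y of stake_a in the frame of straightedge between 0.038 and 0.092 m and z of stake_a in the frame of straightedge between 0.007 and 0.0135 m and angle between stake_a's own z axis and vertical below 0.08 rad) and contact force between stake_a and the fingers below 0.05 N) or ((x of stake_a in the frame of straightedge between -0.015 and 0.015 m and y of stake_a in the frame of straightedge between -0.092 and -0.038 m and z of stake_a in the frame of straightedge between 0.007 and 0.0135 m and angle between stake_a's own z axis and vertical below 0.08 rad) and contact force between stake_a and the fingers below 0.05 N) or ((x of stake_b in the frame of straightedge between -0.015 and 0.015 m and y of stake_b in the frame of straightedge between 0.038 and 0.092 m and z of stake_b in the frame of straightedge between 0.007 and 0.0135 m and angle between stake_b's own z axis and vertical below 0.08 rad) and contact force between stake_b and the fingers below 0.05 N) or ((x of stake_b in the frame of straightedge between -0.015 and 0.015 m and y of stake_b in the frame of straightedge between -0.092 and -0.038 m and z of stake_b in the frame of straightedge between 0.007 and 0.0135 m and angle between stake_b's own z axis and vertical below 0.08 rad) and contact force between stake_b and the fingers below 0.05 N))), for 0.2 s.
At the end, for the whole second after the job is handed in: Ring clamp flat in the tray, middle within 45 mm (along) and 35 mm (across) of its centre. Straightedge flat, far edge within 2.5 mm of both pins. A stake upright on each half, within 15 mm of the straightedge's centre line and 38 to 92 mm from its middle. All at rest (all of step 1 and all of step 2 and (((x of stake_a in the frame of straightedge between -0.015 and 0.015 m and y of stake_a in the frame of straightedge between 0.038 and 0.092 m and z of stake_a in the frame of straightedge between 0.007 and 0.0135 m and angle between stake_a's own z axis and vertical below 0.08 rad) and (x of stake_b in the frame of straightedge between -0.015 and 0.015 m and y of stake_b in the frame of straightedge between -0.092 and -0.038 m and z of stake_b in the frame of straightedge between 0.007 and 0.0135 m and angle between stake_b's own z axis and vertical below 0.08 rad)) or ((x of stake_a in the frame of straightedge between -0.015 and 0.015 m and y of stake_a in the frame of straightedge between -0.092 and -0.038 m and z of stake_a in the frame of straightedge between 0.007 and 0.0135 m and angle between stake_a's own z axis and vertical below 0.08 rad) and (x of stake_b in the frame of straightedge between -0.015 and 0.015 m and y of stake_b in the frame of straightedge between 0.038 and 0.092 m and z of stake_b in the frame of straightedge between 0.007 and 0.0135 m and angle between stake_b's own z axis and vertical below 0.08 rad))) and linear speed of each of straightedge, ring_clamp, stake_a, stake_b below 0.01 m/s); the robot touches nothing.
It fails at once if the straightedge is lifted off the sheet (by more than 12 mm) (z of straightedge in the frame of board above 0.026 m).
It fails at once if clutter is disturbed (moved more than 25 mm) (distance of any of wax_tin, file_a, leather_pouch from where it was at the start of the episode above 0.025 m).
It also fails if it takes over 72 s, if anything falls off the work surface, if the arm or the gripper's body presses on something with over 40 N, if the wrist force passes 120 N, or if a joint passes its speed limit or range.

## Working session

There is one attempt and no reset: what is moved stays moved. The work goes in short steps, Python scripts to look and compute and a tool call to move; the robot and the scene stay as the last step left them, time stands still between calls to the robot, and variables do not carry over. Pictures are saved under pics/ and viewed, at most 10 in all, crops included, and the job is handed in when it is done.

Besides the shell and the picture viewer there is one more tool, called as name([rows], argument=value, ...), one row to a line, values as JSON. arm_command: Moves the arm, as the interface text tells. Its arguments: {"type":"object","properties":{"series":{"type":"array","items":{"type":"object","properties":{"claw":{"type":"number"},"x":{"type":"number"},"y":{"type":"number"},"z":{"type":"number"},"spin":{"type":"number"}}}}},"required":["series"]}

```bash
mkdir -p pics; ls; cat > h.py <<'E'
from cell import r
import numpy as np, cv2
from scipy.spatial.transform import Rotation as R
def w2c(cam, s=None):
    c=r.calibration(cam)
    if 'camera_from_world' in c: return np.array(c['mtx']),np.array(c['camera_from_world'])
    s=s or r.observe(); T=np.eye(4); T[:3,:3]=R.from_rotvec(s['tcp_rot']).as_matrix(); T[:3,3]=s['tool_pos']
    return np.array(c['mtx']),np.linalg.inv(T@np.array(c['hand_eye']))
def px2w(uv,z,K,E):
    d=np.linalg.inv(K)@[uv[0],uv[1],1]; Ei=np.linalg.inv(E); d=Ei[:3,:3]@d; o=Ei[:3,3]
    return o+d*(z-o[2])/d[2]
def w2px(p,K,E):
    q=E[:3,:3]@np.array(p)+E[:3,3]; q=K@q; return q[:2]/q[2]
def nets(cam,names,K,E,f='landmark_of'):
    Ei=np.linalg.inv(E)
    for n in names:
        for d in getattr(r,f)(n,cam)[:4]:
            p=Ei[:3,:3]@np.array(d['position'])+Ei[:3,3]
            print(n,round(d['confidence'],2),p.round(3),w2px(p,K,E).round())
E
python3 - <<'E'
from h import *
im=r.camera('top'); K,M=w2c('top')
cv2.imwrite('pics/top1.png',im[:,:,::-1])
nets('top',['board','pin_left','pin_right','straightedge','ring_clamp','stake_a','tray','wax_tin','file_a','leather_pouch'],K,M)
im=r.camera('scene'); cv2.imwrite('pics/scene1.png',im[:,:,::-1])
o=r.observe();print(o['time_s'],o['tool_pos'],o['tcp_rot'],r.tip_reach,np.linalg.inv(M)[:3,3],K[0,0])
E
```

```text
pics
board 0.61 [ 0.549 -0.125  0.002] [294. 168.]
straightedge 0.76 [ 0.469 -0.119  0.017] [293. 193.]
straightedge 0.59 [ 0.262 -0.389  0.003] [385. 264.]
ring_clamp 0.54 [ 0.554 -0.132  0.017] [297. 165.]
ring_clamp 0.41 [ 0.357 -0.239  0.001] [333. 232.]
stake_a 0.9 [0.478 0.113 0.   ] [215. 191.]
stake_a 0.71 [ 0.539  0.197 -0.   ] [188. 171.]
tray 0.74 [ 0.486  0.398 -0.   ] [120. 188.]
wax_tin 0.93 [ 0.703  0.152 -0.   ] [203. 119.]
file_a 0.61 [0.563 0.297 0.001] [155. 163.]
leather_pouch 0.85 [ 0.624  0.106 -0.001] [218. 144.]
0.6 [ 0.26195001 -0.59488262  0.30391463] [ 3.07424841e+00  6.46894266e-01 -6.03908885e-06] 0.0726 [ 0.29014477 -0.00490691  1.42030926] 476.54076638010383
```

View pics/top1.png

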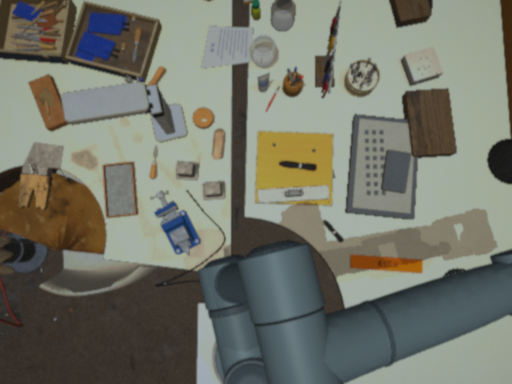

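View pics/scene1.png

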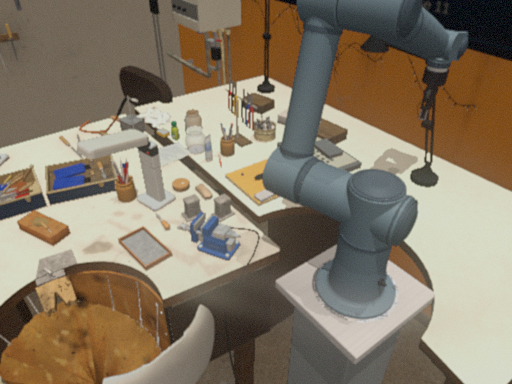

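The straightedge on the board at (293,193) is steel with a grey grip; the orange bar at (385,264) is a look-alike of the wrong colour. The ring clamp on the board at (297,165) is the full-size one; the dark rod at (333,230) is smaller. I'll move over the board and confirm both in a wrist view.

arm_command([
  {"x": 3.4, "y": -2.7, "z": -0.8},
  {"x": 3.4, "y": -2.7, "z": -0.8},
  {"x": 3.4, "y": -2.7, "z": -0.8},
  {"x": 3.4, "y": -2.7, "z": -0.8},
  {"x": 3.4, "y": -2.7, "z": -0.8},
  {"x": 3.4, "y": -2.7, "z": -0.8},
  {"x": 3.4, "y": -2.7, "z": -0.8},
  {"x": 3.4, "y": -2.7, "z": -0.8},
  {"x": 3.4, "y": -2.7, "z": -0.8},
  {"x": 3.4, "y": -2.7, "z": -0.8},
  {"x": 3.4, "y": -2.7, "z": -0.8},
  {"x": 3.4, "y": -2.7, "z": -0.8},
])

```text
$.series[0]: bad value
```

arm_command([
  {"spin": -0.145},
  {"spin": -0.145},
  {"spin": -0.145},
  {"spin": -0.145},
  {"spin": -0.145},
  {"spin": -0.145},
  {"spin": -0.145},
  {"spin": -0.145},
  {},
])

```text
$.series[0]: bad value
```

```bash
python3 - <<'E'
from h import *
s=r.observe(); im=r.camera('wrist'); K,M=w2c('wrist',s)
cv2.imwrite('pics/w1.png',im[:,:,::-1])
nets('wrist',['board','pin_left','pin_right','straightedge','ring_clamp'],K,M)
nets('wrist',['pin_left','pin_right','ring_clamp'],K,M,'look_for')
print(s['time_s'],s['tool_pos'],s['tcp_rot'],s['joint_pos']); print(K,np.linalg.inv(M),r.calibration('wrist')['hand_eye'])
E
```

```text
straightedge 0.67 [ 0.259 -0.392 -0.001] [96. 90.]
0.6 [ 0.26195001 -0.59488262  0.30391463] [ 3.07424841e+00  6.46894266e-01 -6.03908885e-06] [-1.33011264e+00  2.45048776e-01  1.55781564e+00 -4.64996303e-06
  1.33870786e+00 -1.74110886e-01]
[[313.84004471   0.         260.11246271]
 [  0.         313.84004471 193.79347133]
 [  0.           0.           1.        ]] [[ 0.40319331 -0.86634021 -0.29477074  0.33793814]
 [-0.91511399 -0.38213943 -0.12859174 -0.56270037]
 [-0.00123932  0.32159616 -0.94687611  0.37471079]
 [ 0.          0.          0.          1.        ]] [[ 2.08365000e-04 -9.46879305e-01 -3.21589084e-01  8.25132192e-02]
 [ 9.99999186e-01  6.02051246e-04 -1.12474288e-03  1.17163287e-03]
 [ 1.25860887e-03 -3.21588588e-01  9.46878660e-01 -7.07968415e-02]
 [ 0.00000000e+00  0.00000000e+00  0.00000000e+00  1.00000000e+00]]
```

View pics/w1.png

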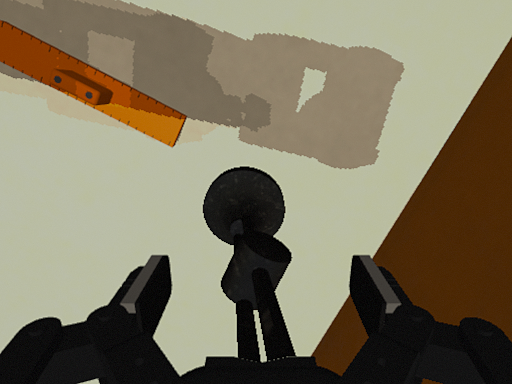

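The picture shows the orange look-alike at (90,80) and a black lamp under the gripper at (245,230). The call was probably refused because fields were missing, so I'll fill in every field and go up before travelling.

arm_command([
  {"x": 0, "y": 0, "z": -4, "spin": 0, "claw": 1},
  {"x": 3.4, "y": -2.7, "z": -0.4, "spin": 0, "claw": 1},
  {"x": 3.4, "y": -2.7, "z": -0.4, "spin": 0, "claw": 1},
  {"x": 3.4, "y": -2.7, "z": -0.4, "spin": 0, "claw": 1},
  {"x": 3.4, "y": -2.7, "z": -0.4, "spin": 0, "claw": 1},
  {"x": 3.4, "y": -2.7, "z": -0.4, "spin": 0, "claw": 1},
  {"x": 3.4, "y": -2.7, "z": -0.4, "spin": 0, "claw": 1},
  {"x": 3.4, "y": -2.7, "z": -0.4, "spin": 0, "claw": 1},
  {"x": 3.4, "y": -2.7, "z": -0.4, "spin": 0, "claw": 1},
  {"x": 3.4, "y": -2.7, "z": -0.4, "spin": 0, "claw": 1},
  {"x": 3.4, "y": -2.7, "z": -0.4, "spin": 0, "claw": 1},
  {"x": 3.4, "y": -2.7, "z": -0.4, "spin": 0, "claw": 1},
])

```text
time_s: 2.25
tool_pos: [0.4851, -0.1706, 0.3884]
tcp_rot: [3.074, 0.647, 0.001]
contact_force: [0.3, -0.8, -0.1]
grip_width: 0.0853
grip_force: 0.0
```

arm_command([
  {"x": 0, "y": 0, "z": 0, "spin": -0.145, "claw": 1},
  {"x": 0, "y": 0, "z": 0, "spin": -0.145, "claw": 1},
  {"x": 0, "y": 0, "z": 0, "spin": -0.145, "claw": 1},
  {"x": 0, "y": 0, "z": 0, "spin": -0.145, "claw": 1},
  {"x": 0, "y": 0, "z": 0, "spin": -0.145, "claw": 1},
  {"x": 0, "y": 0, "z": 0, "spin": -0.145, "claw": 1},
  {"x": 0, "y": 0, "z": 0, "spin": -0.145, "claw": 1},
  {"x": 0, "y": 0, "z": 0, "spin": -0.145, "claw": 1},
  {"x": 0, "y": 0, "z": 0, "spin": 0, "claw": 1},
])

```text
time_s: 3.15
tool_pos: [0.4845, -0.1723, 0.388]
tcp_rot: [2.217, 2.225, 0.0]
contact_force: [0.0, 0.9, 0.6]
grip_width: 0.0855
grip_force: 0.0
```

```bash
python3 - <<'E'
from h import *
s=r.observe(); im=r.camera('wrist'); K,M=w2c('wrist',s)
cv2.imwrite('pics/w2.png',im[:,:,::-1])
nets('wrist',['board','pin_left','pin_right','straightedge','ring_clamp','stake_a'],K,M)
nets('wrist',['pin_left','pin_right','ring_clamp'],K,M,'look_for')
print(s['time_s'],s['tool_pos'],s['tcp_rot'],s['joint_pos'])
E
```

```text
board 0.8 [ 0.548 -0.127 -0.002] [304. 115.]
board 0.62 [ 0.615 -0.066  0.013] [359.  68.]
pin_left 0.59 [ 0.614 -0.065  0.017] [360.  67.]
pin_right 0.53 [ 0.598 -0.183  0.012] [339. 156.]
straightedge 0.93 [ 0.466 -0.117  0.018] [247. 108.]
straightedge 0.61 [ 0.26  -0.392  0.   ] [127. 275.]
ring_clamp 0.81 [ 0.358 -0.241  0.002] [177. 191.]
ring_clamp 0.8 [ 0.552 -0.133  0.016] [309. 120.]
pin_left 0.52 [ 0.612 -0.07   0.02 ] [358.  71.]
pin_right 0.52 [ 0.61  -0.065  0.021] [357.  67.]
pin_right 0.38 [ 0.602 -0.182  0.019] [343. 156.]
ring_clamp 0.65 [ 0.551 -0.131  0.036] [311. 120.]
ring_clamp 0.64 [ 0.356 -0.234  0.016] [174. 190.]
3.15 [ 0.48453381 -0.17233388  0.38797242] [2.21717565e+00 2.22543189e+00 1.28605608e-04] [-5.62470591e-01 -1.39192245e-01  1.80465140e+00  3.85473045e-05
  1.47593084e+00 -5.66191078e-01]
```

View pics/w2.png

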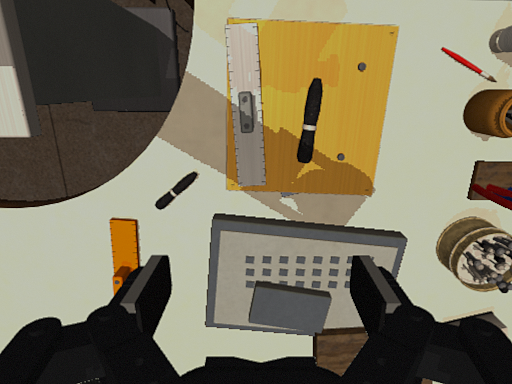

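Pins show at (362,67) and (341,157), the steel straightedge at (247,105), and the large clamp at (311,120). The small clamp at (177,190) and the orange bar at (125,260) are look-alikes. Next I fit the axes and make one enlarged crop to confirm.

```bash
cat >> h.py <<'E'
def axis(mask,z,K,E,name=''):
    n,l,st,c=cv2.connectedComponentsWithStats(mask.astype(np.uint8)); i=1+np.argmax(st[1:,4])
    v,u=np.nonzero(l==i); P=np.array([px2w(q,z,K,E)[:2] for q in zip(u,v)])
    (c,sz,a)=cv2.minAreaRect((P*1000).astype(np.float32)); b=cv2.boxPoints((c,sz,a))
    e=b[1]-b[0] if np.linalg.norm(b[1]-b[0])>np.linalg.norm(b[2]-b[1]) else b[2]-b[1]
    if e[1]<0:e=-e
    print(name,'px',len(u),'centre',np.round(c,1),'mean',(P.mean(0)*1000).round(1),'size',np.round(sz,1),'long axis yaw',round(float(np.arctan2(e[1],e[0])),3))
def pose():
    s=r.observe(); m=R.from_rotvec(s['tcp_rot']).as_matrix(); return s,np.array(s['tool_pos']),m
def to(x,y,z,yaw=None):
    s,p,m=pose(); d=m.T@(np.array([x,y,z])-p); y0=np.arctan2(m[1,0],m[0,0])
    print('t',s['time_s'],'pos',p.round(4),'yaw',y0.round(3),'shift cm',(d*100).round(2),'tilt',m[:,2].round(3), 'spin',None if yaw is None else round(y0-yaw,3),'j6',s['joint_pos'][5])
E
python3 - <<'E'
from h import *
K,M=w2c('wrist'); im=cv2.imread('pics/w2.png'); hsv=cv2.cvtColor(im,cv2.COLOR_BGR2HSV)
cv2.imwrite('pics/w2c.png',cv2.resize(im[10:210,140:400],None,fx=3,fy=3)[:600,:780])
roi=np.zeros(im.shape[:2],bool); roi[70:170,280:335]=1
axis(roi&(im.max(2)<70),0.025,K,M,'clamp')
m2=np.zeros_like(roi); m2[165:215,150:205]=1
axis(m2&(im.max(2)<70),0.008,K,M,'smallclamp')
m3=np.zeros_like(roi); m3[15:192,218:275]=1
axis(m3&(hsv[:,:,1]<70),0.024,K,M,'se')
m4=np.zeros_like(roi); m4[60:75,354:370]=1; axis(m4&(im.max(2)<110),0.019,K,M,'pl')
m4=np.zeros_like(roi); m4[149:164,334:348]=1; axis(m4&(im.max(2)<110),0.019,K,M,'pr')
to(0.552,-0.132,0.2)
E
```

```text
clamp px 611 centre [ 554.2 -108.2] mean [ 554.2 -109.1] size [59.7 19.5] long axis yaw 1.491
smallclamp px 235 centre [ 371.1 -225.1] mean [ 370.7 -226.3] size [46.1 13.6] long axis yaw 0.775
se px 6455 centre [ 462.1 -119.9] mean [ 458.3 -108.8] size [230.2  68.9] long axis yaw 1.532
pl px 51 centre [615.7 -64.1] mean [615.5 -64.1] size [9.3 8.4] long axis yaw 0.004
pr px 38 centre [ 597.9 -182.3] mean [ 598.2 -182.7] size [8.5 8.9] long axis yaw 1.653
t 3.65 pos [ 0.4846 -0.1723  0.3879] yaw 1.574 shift cm [ 4.01  6.76 18.79] tilt [ 0.  0. -1.] spin None j6 -0.5660609615514258
```

View pics/w2c.png

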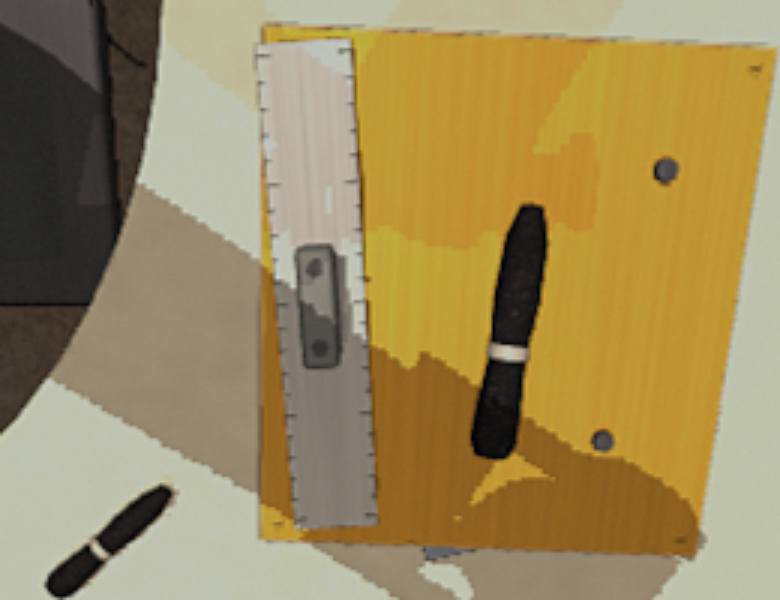

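The crop confirms it: steel-coloured straightedge with a grey grip, and the large black clamp with a pale band at crop (510,330), about twice the length of the small one at (110,540).

```bash
python3 - <<'E'
from h import *
K,M=w2c('wrist')
f=lambda u,v,z: px2w((140+u/3,10+v/3),z,K,M)[:2]*1000
a,b=f(533,205,.025),f(495,458,.025); d=a-b; print('clamp',a,b,(a+b)/2,np.linalg.norm(d),np.arctan2(d[1],d[0]))
c=[f(*q,.024) for q in [(257,42),(350,40),(377,523),(296,528)]]
c0=np.mean(c,0); d=c[0]+c[1]-c[2]-c[3]; print('se',c,c0,np.linalg.norm(d)/2,np.arctan2(d[1],d[0]))
g=f(318,305,.057);print('grip',g)
E
```

```text
clamp [558.67893458 -78.93124772] [ 547.7876636  -190.68791689] [ 553.23329909 -134.8095823 ] 112.2861206340885 1.4736478863006894
se [array([441.20346541, -16.28338723]), array([479.52775997, -15.41210904]), array([ 492.61168472, -223.16759717]), array([ 453.4901517 , -225.85793808])] [ 466.70826545 -120.18025788] 209.0502507372581 1.631514279797392
grip [ 466.70675605 -118.98535864]
```

arm_command([
  {"x": 0.63, "y": 1.15, "z": 4, "spin": 0, "claw": 0.6},
  {"x": 0.63, "y": 1.15, "z": 4, "spin": 0, "claw": 0.6},
  {"x": 0.63, "y": 1.15, "z": 4, "spin": 0, "claw": 0.6},
  {"x": 0.63, "y": 1.15, "z": 4, "spin": 0, "claw": 0.6},
  {"x": 0.63, "y": 1.15, "z": 4, "spin": 0, "claw": 0.6},
  {"x": 0.63, "y": 1.15, "z": 4, "spin": 0.1, "claw": 0.6},
  {"x": 0, "y": 0, "z": 0, "spin": 0, "claw": 0.6},
  {"x": 0, "y": 0, "z": 2, "spin": 0, "claw": 0.6},
  {"x": 0, "y": 0, "z": 2, "spin": 0, "claw": 0.6},
  {"x": 0, "y": 0, "z": 1.0, "spin": 0, "claw": 0.6},
  {"x": 0, "y": 0, "z": 0, "spin": 0, "claw": 0.6},
])

```text
time_s: 4.75
tool_pos: [0.553, -0.1344, 0.098]
tcp_rot: [-2.324, -2.112, 0.001]
contact_force: [-0.2, -0.2, 0.1]
grip_width: 0.0512
grip_force: 0.0
```

```bash
python3 - <<'E'
from h import *
to(.5533,-.1348,.0905,1.474); print(r.observe()['contact_force'],r.observe()['grip_width'])
K,M=w2c('top'); r.camera('top'); nets('top',['tray','stake_a'],K,M)
E
```

```text
t 4.75 pos [ 0.553  -0.1344  0.098 ] yaw 1.475 shift cm [-0.03  0.03  0.75] tilt [-0.001  0.    -1.   ] spin 0.001 j6 -0.34214238847703965
[-0.19411814 -0.20747874  0.1452867 ] 0.05124471815043769
tray 0.92 [0.484 0.396 0.002] [121. 189.]
stake_a 0.9 [ 0.537  0.197 -0.001] [188. 172.]
stake_a 0.66 [0.481 0.117 0.003] [214. 190.]
```

arm_command([
  {"x": 0, "y": 0, "z": 0.8, "spin": 0, "claw": 0.6},
  {"x": 0, "y": 0, "z": 0, "spin": 0, "claw": 0.0},
  {"x": 0, "y": 0, "z": 0, "spin": 0, "claw": 0.0},
  {"x": 0, "y": 0, "z": 0, "spin": 0, "claw": 0.0},
  {"x": 0, "y": 0, "z": 0, "spin": 0, "claw": 0.0},
  {"x": 0, "y": 0, "z": 0, "spin": 0, "claw": 0.0},
  {"x": 0, "y": 0, "z": -1, "spin": 0, "claw": 0.0},
  {"x": 0, "y": 0, "z": -2, "spin": 0, "claw": 0.0},
  {"x": 0, "y": 0, "z": -3, "spin": 0, "claw": 0.0},
  {"x": 0, "y": 0, "z": 0, "spin": 0, "claw": 0.0},
])

```text
time_s: 5.9
tool_pos: [0.5558, -0.1353, 0.1546]
tcp_rot: [2.32, 2.107, 0.005]
contact_force: [0.4, 0.1, -0.3]
grip_width: 0.0129
grip_force: 60.9
```

Gripped (12.9 mm). Next is a raise and travel to the tray.

arm_command([
  {"x": 0, "y": 0, "z": -4, "spin": 0, "claw": 0.0},
  {"x": 0, "y": 0, "z": -4, "spin": 0, "claw": 0.0},
  {"x": 4.2, "y": -1.25, "z": -0.7, "spin": 0, "claw": 0.0},
  {"x": 4.2, "y": -1.25, "z": -0.7, "spin": 0, "claw": 0.0},
  {"x": 4.2, "y": -1.25, "z": -0.7, "spin": 0, "claw": 0.0},
  {"x": 4.2, "y": -1.25, "z": -0.7, "spin": 0, "claw": 0.0},
  {"x": 4.2, "y": -1.25, "z": -0.7, "spin": 0, "claw": 0.0},
  {"x": 4.2, "y": -1.25, "z": -0.7, "spin": 0, "claw": 0.0},
  {"x": 4.2, "y": -1.25, "z": -0.7, "spin": 0, "claw": 0.0},
  {"x": 4.2, "y": -1.25, "z": -0.7, "spin": 0, "claw": 0.0},
  {"x": 4.2, "y": -1.25, "z": -0.7, "spin": 0, "claw": 0.0},
  {"x": 4.2, "y": -1.25, "z": -0.7, "spin": 0, "claw": 0.0},
])

```text
time_s: 7.1
tool_pos: [0.4682, 0.2974, 0.2996]
tcp_rot: [-2.325, -2.112, 0.001]
contact_force: [1.1, -0.1, -0.3]
grip_width: 0.0125
grip_force: 60.9
```

arm_command([
  {"x": 0, "y": 0, "z": 0, "spin": -0.139, "claw": 0.0},
  {"x": 0, "y": 0, "z": 0, "spin": -0.139, "claw": 0.0},
  {"x": 0, "y": 0, "z": 0, "spin": -0.139, "claw": 0.0},
  {"x": 0, "y": 0, "z": 0, "spin": -0.139, "claw": 0.0},
  {"x": 0, "y": 0, "z": 0, "spin": -0.139, "claw": 0.0},
  {"x": 0, "y": 0, "z": 0, "spin": -0.139, "claw": 0.0},
  {"x": 0, "y": 0, "z": 0, "spin": -0.139, "claw": 0.0},
  {"x": 0, "y": 0, "z": 0, "spin": -0.139, "claw": 0.0},
  {"x": 0, "y": 0, "z": 0, "spin": -0.139, "claw": 0.0},
  {"x": 0, "y": 0, "z": 0, "spin": -0.139, "claw": 0.0},
  {"x": 0, "y": 0, "z": 0, "spin": -0.139, "claw": 0.0},
  {"x": 0, "y": 0, "z": 0, "spin": -0.139, "claw": 0.0},
])

```text
time_s: 8.3
tool_pos: [0.4688, 0.2956, 0.299]
tcp_rot: [0.011, -3.14, 0.001]
contact_force: [-0.3, -0.6, -0.6]
grip_width: 0.0126
grip_force: 60.9
```

```bash
python3 - <<'E'
from h import *
s=r.observe(); im=r.camera('wrist'); K,M=w2c('wrist',s)
cv2.imwrite('pics/w3.png',im[:,:,::-1])
nets('wrist',['tray','ring_clamp','stake_a','file_a'],K,M)
to(.484,.396,.3,3.14)
E
```

```text
tray 0.91 [0.482 0.393 0.003] [341. 172.]
ring_clamp 0.95 [0.468 0.296 0.227] [262. 255.]
stake_a 0.83 [ 0.536  0.195 -0.002] [181. 212.]
stake_a 0.64 [0.474 0.118 0.001] [113. 164.]
t 8.55 pos [0.469  0.2957 0.2995] yaw 3.14 shift cm [-1.48 10.03 -0.05] tilt [-0.001 -0.    -1.   ] spin 0.0 j6 -1.2115822485994323
```

View pics/w3.png

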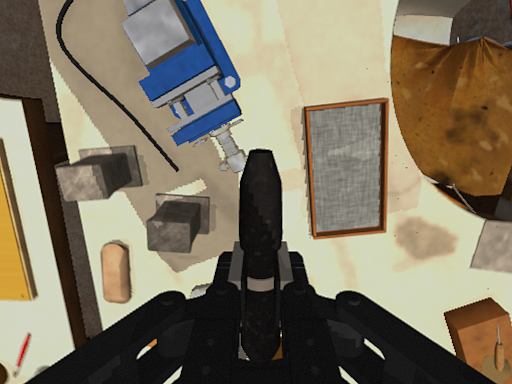

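The tray rim corners are at (306,107), (388,98), (385,233), (314,238). The clamp is held along its length, and the stakes are at (110,175) and (178,222) with the foot plates partly visible.

```bash
python3 - <<'E'
from h import *
K,M=w2c('wrist')
f=lambda u,v,z: px2w((u,v),z,K,M)[:2]*1000
c=[f(*q,.018) for q in [(306,107),(388,98),(385,233),(314,238)]]
c0=np.mean(c,0); d=c[2]+c[3]-c[0]-c[1]; print(np.round(c,1),c0,np.linalg.norm(d)/2,np.arctan2(d[1],d[0]))
x,y=c0/1000; to(x,y,.10,np.arctan2(d[1],d[0])+np.pi)
for q in [(107,148),(135,146),(143,185)]: print('s1',f(*q,.006).round(1))
for q in [(178,196),(209,195),(209,230)]: print('s2',f(*q,.006).round(1))
E
```

```text
[[406.2 344.6]
 [397.  432.3]
 [556.7 449.2]
 [563.5 361.7]] [480.85438175 396.95268889] 159.40733526696314 0.10678650937716326
t 8.55 pos [0.469  0.2957 0.2995] yaw 3.14 shift cm [-1.18 10.13 19.95] tilt [-0.001 -0.    -1.   ] spin -0.108 j6 -1.2115822485994323
s1 [452.8 116.1]
s1 [450.5 149.1]
s1 [498.  152.7]
s2 [512.2 194. ]
s2 [510.9 232.1]
s2 [558.  229.6]
```

arm_command([
  {"x": -0.3, "y": 2.53, "z": 2, "spin": 0, "claw": 0.0},
  {"x": -0.3, "y": 2.53, "z": 2, "spin": 0, "claw": 0.0},
  {"x": -0.3, "y": 2.53, "z": 2, "spin": 0, "claw": 0.0},
  {"x": -0.3, "y": 2.53, "z": 2, "spin": -0.107, "claw": 0.0},
  {"x": 0, "y": 0, "z": 4, "spin": 0, "claw": 0.0},
  {"x": 0, "y": 0, "z": 4, "spin": 0, "claw": 0.0},
  {"x": 0, "y": 0, "z": 2.5, "spin": 0, "claw": 0.0},
  {"x": 0, "y": 0, "z": 2, "spin": 0, "claw": 0.0},
  {"x": 0, "y": 0, "z": 0.8, "spin": 0, "claw": 0.0},
  {"x": 0, "y": 0, "z": 0, "spin": 0, "claw": 0.0},
  {"x": 0, "y": 0, "z": 0, "spin": 0, "claw": 0.0},
])

```text
time_s: 9.65
tool_pos: [0.4818, 0.3973, 0.088]
tcp_rot: [-0.169, 3.135, 0.001]
contact_force: [0.1, -0.3, 0.0]
grip_width: 0.0125
grip_force: 60.8
```

arm_command([
  {"x": 0, "y": 0, "z": 0.55, "spin": 0, "claw": 0.0},
  {"x": 0, "y": 0, "z": 0, "spin": 0, "claw": 0.0},
  {"x": 0, "y": 0, "z": 0, "spin": 0, "claw": 0.4},
  {"x": 0, "y": 0, "z": 0, "spin": 0, "claw": 0.4},
  {"x": 0, "y": 0, "z": 0, "spin": 0, "claw": 0.4},
  {"x": 0, "y": 0, "z": -1, "spin": 0, "claw": 0.4},
  {"x": 0, "y": 0, "z": -2, "spin": 0, "claw": 0.4},
  {"x": 0, "y": 0, "z": -4, "spin": 0, "claw": 0.4},
  {"x": 0, "y": 0, "z": -4, "spin": 0, "claw": 0.4},
  {"x": 0, "y": 0, "z": -4, "spin": 0, "claw": 0.4},
  {"x": 0, "y": 0, "z": -4, "spin": 0, "claw": 0.4},
  {"x": 0, "y": 0, "z": -3, "spin": 0, "claw": 0.4},
])

```text
time_s: 10.85
tool_pos: [0.4814, 0.3972, 0.3057]
tcp_rot: [-0.17, 3.133, 0.003]
contact_force: [0.2, 0.5, -0.1]
grip_width: 0.0341
grip_force: 0.0
```

```bash
python3 - <<'E'
from h import *
s=r.observe(); im=r.camera('wrist'); K,M=w2c('wrist',s)
cv2.imwrite('pics/w4.png',im[:,:,::-1])
nets('wrist',['tray','ring_clamp','stake_a'],K,M)
nets('wrist',['ring_clamp'],K,M,'look_for')
axis(im.max(2)<0,0,K,M) if 0 else None
to(.467,-.119,.31,1.6315)
E
```

```text
tray 0.63 [0.482 0.397 0.001] [260. 159.]
ring_clamp 0.85 [0.483 0.394 0.007] [257. 160.]
stake_a 0.97 [0.537 0.195 0.001] [ 94. 185.]
stake_a 0.92 [0.475 0.117 0.005] [ 22. 129.]
ring_clamp 0.8 [0.477 0.397 0.028] [260. 160.]
t 11.1 pos [0.4807 0.3968 0.301 ] yaw -3.033 shift cm [  6.94 -51.13  -0.88] tilt [-0.001 -0.    -1.   ] spin -4.665 j6 -1.1706017526222212
```

arm_command([
  {"x": 0.58, "y": -4.26, "z": 0, "spin": 0, "claw": 0.6},
  {"x": 0.58, "y": -4.26, "z": 0, "spin": 0, "claw": 0.6},
  {"x": 0.58, "y": -4.26, "z": 0, "spin": 0, "claw": 0.6},
  {"x": 0.58, "y": -4.26, "z": 0, "spin": 0, "claw": 0.6},
  {"x": 0.58, "y": -4.26, "z": 0, "spin": 0, "claw": 0.6},
  {"x": 0.58, "y": -4.26, "z": 0, "spin": 0, "claw": 0.6},
  {"x": 0.58, "y": -4.26, "z": 0, "spin": 0, "claw": 0.6},
  {"x": 0.58, "y": -4.26, "z": 0, "spin": 0, "claw": 0.6},
  {"x": 0.58, "y": -4.26, "z": 0, "spin": 0, "claw": 0.6},
  {"x": 0.58, "y": -4.26, "z": 0, "spin": 0, "claw": 0.6},
  {"x": 0.58, "y": -4.26, "z": 0, "spin": 0, "claw": 0.6},
  {"x": 0.58, "y": -4.26, "z": 0, "spin": 0, "claw": 0.6},
])

```text
time_s: 12.3
tool_pos: [0.466, -0.1201, 0.2995]
tcp_rot: [0.169, -3.134, -0.003]
contact_force: [0.9, 0.2, 0.3]
grip_width: 0.0512
grip_force: 0.0
```

arm_command([
  {"x": 0, "y": 0, "z": 0, "spin": 0.135, "claw": 0.6},
  {"x": 0, "y": 0, "z": 0, "spin": 0.135, "claw": 0.6},
  {"x": 0, "y": 0, "z": 0, "spin": 0.135, "claw": 0.6},
  {"x": 0, "y": 0, "z": 0, "spin": 0.135, "claw": 0.6},
  {"x": 0, "y": 0, "z": 0, "spin": 0.135, "claw": 0.6},
  {"x": 0, "y": 0, "z": 0, "spin": 0.135, "claw": 0.6},
  {"x": 0, "y": 0, "z": 0, "spin": 0.135, "claw": 0.6},
  {"x": 0, "y": 0, "z": 0, "spin": 0.135, "claw": 0.6},
  {"x": 0, "y": 0, "z": 0, "spin": 0.135, "claw": 0.6},
  {"x": 0, "y": 0, "z": 0, "spin": 0.135, "claw": 0.6},
  {"x": 0, "y": 0, "z": 0, "spin": 0.135, "claw": 0.6},
  {"x": 0, "y": 0, "z": 0, "spin": 0.135, "claw": 0.6},
])

```text
time_s: 13.5
tool_pos: [0.4663, -0.1184, 0.2993]
tcp_rot: [-2.159, -2.277, 0.002]
contact_force: [0.8, -0.4, 0.4]
grip_width: 0.0515
grip_force: 0.0
```

```bash
python3 - <<'E'
from h import *
s=r.observe(); im=r.camera('wrist'); K,M=w2c('wrist',s)
cv2.imwrite('pics/w5.png',im[:,:,::-1])
nets('wrist',['straightedge','pin_left','pin_right'],K,M)
to(.467,-.1195,.104,1.6315)
E
```

```text
straightedge 0.74 [ 0.466 -0.122  0.017] [261. 166.]
pin_left 0.58 [ 0.613 -0.066  0.015] [395. 124.]
pin_right 0.66 [ 0.613 -0.063  0.014] [396. 121.]
pin_right 0.47 [ 0.6   -0.183  0.014] [367. 220.]
t 13.7 pos [ 0.4666 -0.1185  0.3001] yaw 1.633 shift cm [-0.13  0.07 19.61] tilt [-0.002  0.001 -1.   ] spin 0.001 j6 -0.546490254242163
```

View pics/w5.png

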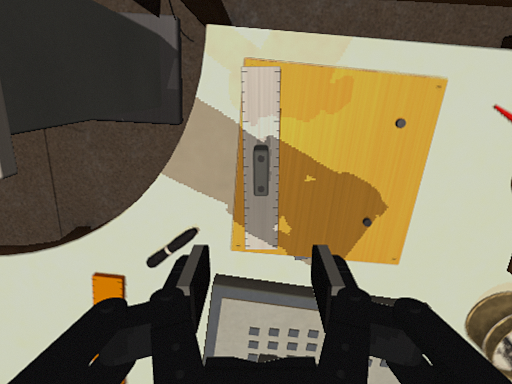

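The straightedge lies vertical in view at (261,157), with the pins at (401,123) and (367,222). Next I refine the pins and the edge numerically.

```bash
python3 - <<'E'
from h import *
K,M=w2c('wrist'); im=cv2.imread('pics/w5.png')
Ps=[]
for n,(u,v) in dict(pl=(400,123),pr=(367,222)).items():
    m=np.zeros(im.shape[:2],bool); m[v-8:v+9,u-8:u+9]=1
    hs=cv2.cvtColor(im,cv2.COLOR_BGR2HSV); axis(m&(hs[:,:,1]<90),0.018,K,M,n)
g=im[:,:,0].astype(float)  # blue: brass low, steel high
a=[]
for v in list(range(80,135,5))+list(range(200,245,5)):
    row=g[v,265:300]; d=np.diff(row); a.append((265+np.argmin(d)+0.5,v))
W=np.array([px2w(q,.024,K,M)[:2]*1000 for q in a])
k=np.polyfit(W[:,1],W[:,0],1); res=W[:,0]-np.polyval(k,W[:,1]); ok=abs(res)<3; k=np.polyfit(W[ok,1],W[ok,0],1)
print('far edge x at y=-119.5',np.polyval(k,-119.5),'yaw',np.pi/2-np.arctan(k[0]),ok.sum(),len(ok))
E
```

```text
pl px 59 centre [617.5 -63.7] mean [617.5 -63.7] size [8.3 9.4] long axis yaw 2.775
pr px 46 centre [ 600.3 -183.9] mean [ 600.4 -183.8] size [9.1 8. ] long axis yaw 0.064
far edge x at y=-119.5 486.7173480909241 yaw 1.6362165621178386 20 20
```

arm_command([
  {"x": -0.1, "y": 0.05, "z": 4, "spin": 0, "claw": 0.6},
  {"x": 0, "y": 0, "z": 4, "spin": 0, "claw": 0.6},
  {"x": 0, "y": 0, "z": 4, "spin": 0, "claw": 0.6},
  {"x": 0, "y": 0, "z": 3, "spin": 0, "claw": 0.6},
  {"x": 0, "y": 0, "z": 2, "spin": 0, "claw": 0.6},
  {"x": 0, "y": 0, "z": 1.5, "spin": 0, "claw": 0.6},
  {"x": 0, "y": 0, "z": 0, "spin": 0, "claw": 0.6},
  {"x": 0, "y": 0, "z": 0, "spin": 0, "claw": 0.6},
])

```text
time_s: 14.5
tool_pos: [0.4676, -0.1197, 0.1164]
tcp_rot: [-2.153, -2.287, 0.0]
contact_force: [-0.7, 0.3, -0.1]
grip_width: 0.0511
grip_force: 0.0
```

arm_command([
  {"x": 0, "y": 0, "z": 1.0, "spin": 0, "claw": 0.6},
  {"x": 0, "y": 0, "z": 0.2, "spin": 0, "claw": 0.6},
  {"x": 0, "y": 0, "z": 0, "spin": 0, "claw": 0.0},
  {"x": 0, "y": 0, "z": 0, "spin": 0, "claw": 0.0},
  {"x": 0, "y": 0, "z": 0, "spin": 0, "claw": 0.0},
  {"x": 0, "y": 0, "z": 0, "spin": 0, "claw": 0.0},
  {"x": 0, "y": 0, "z": 0, "spin": 0, "claw": 0.0},
  {"x": 0, "y": 0, "z": 0, "spin": 0, "claw": 0.0},
])

```text
time_s: 15.3
tool_pos: [0.4679, -0.1199, 0.1048]
tcp_rot: [2.154, 2.286, 0.0]
contact_force: [-0.8, -0.5, 4.2]
grip_width: 0.0147
grip_force: 59.9
```

```bash
python3 - <<'E'
from h import *
s=r.observe(); print(s['grip_width'],s['grip_force'],s['contact_force'])
to(.572,-.120,.104,1.4287)
E
```

```text
0.01472068431845835 59.908170104026794 [-0.78896373 -0.52079652  4.16583762]
t 15.3 pos [ 0.4679 -0.1199  0.1048] yaw 1.63 shift cm [-0.63 10.39  0.09] tilt [ 0.001 -0.    -1.   ] spin 0.201 j6 -0.5450056682322477
```

arm_command([
  {"x": 0, "y": 0, "z": 0, "spin": 0.05, "claw": 0.0},
  {"x": 0, "y": 0, "z": 0, "spin": 0.05, "claw": 0.0},
  {"x": 0, "y": 0, "z": 0, "spin": 0.05, "claw": 0.0},
  {"x": 0, "y": 0, "z": 0, "spin": 0.05, "claw": 0.0},
  {"x": 0.21, "y": 1.47, "z": 0, "spin": 0, "claw": 0.0},
  {"x": 0.21, "y": 1.47, "z": 0, "spin": 0, "claw": 0.0},
  {"x": 0.21, "y": 1.47, "z": 0, "spin": 0, "claw": 0.0},
  {"x": 0.21, "y": 1.47, "z": 0, "spin": 0, "claw": 0.0},
  {"x": 0.21, "y": 1.47, "z": 0, "spin": 0, "claw": 0.0},
  {"x": 0.21, "y": 1.47, "z": 0, "spin": 0, "claw": 0.0},
  {"x": 0.21, "y": 1.47, "z": 0, "spin": 0, "claw": 0.0},
  {"x": 0, "y": 0, "z": 0, "spin": 0, "claw": 0.0},
])

```text
time_s: 16.5
tool_pos: [0.5732, -0.12, 0.1049]
tcp_rot: [2.37, 2.058, 0.002]
contact_force: [2.4, -1.2, 0.7]
grip_width: 0.0149
grip_force: 59.3
```

```bash
python3 - <<'E'
from h import *
s=r.observe(); im=r.camera('wrist'); K,M=w2c('wrist',s)
cv2.imwrite('pics/w6.png',im[:,:,::-1])
print(s['contact_force'],s['ft_torque'],s['grip_width'])
to(.584,-.120,.105,1.4287)
for p in [(.6175,-.0637,.021),(.6,-.1835,.021)]: print(w2px(p,K,M))
E
```

```text
[ 2.43143338 -1.18174177  0.69241916] [-0.01492187 -0.19884088  0.0272447 ] 0.014917555883866078
t 16.55 pos [ 0.5729 -0.1199  0.1049] yaw 1.43 shift cm [ 0.15  1.1  -0.01] tilt [ 0.003 -0.001 -1.   ] spin 0.001 j6 -0.2594059127070181
[332.64927186 130.20537855]
[317.06495219 330.85511108]
```

View pics/w6.png

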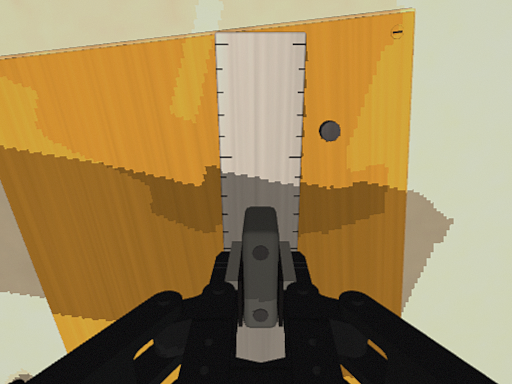

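The left pin is at (330,131), about 8–9 mm ahead of the edge at (302,131). I creep in from here.

arm_command([
  {"x": 0, "y": 0.3, "z": 0, "spin": 0, "claw": 0.0},
  {"x": 0, "y": 0.3, "z": 0, "spin": 0, "claw": 0.0},
  {"x": 0, "y": 0.1, "z": 0, "spin": 0, "claw": 0.0},
  {"x": 0, "y": 0, "z": 0, "spin": 0, "claw": 0.0},
])

```text
time_s: 16.95
tool_pos: [0.577, -0.1204, 0.1049]
tcp_rot: [-2.369, -2.057, 0.005]
contact_force: [-7.7, 0.7, 12.0]
grip_width: 0.0147
grip_force: 61.3
```

arm_command([
  {"x": 0, "y": 0.1, "z": 0, "spin": 0, "claw": 0.0},
  {"x": 0, "y": 0, "z": 0, "spin": 0, "claw": 0.0},
])

```text
time_s: 17.15
tool_pos: [0.5778, -0.1205, 0.1049]
tcp_rot: [-2.369, -2.057, 0.005]
contact_force: [-8.7, 1.3, 12.2]
grip_width: 0.0152
grip_force: 61.3
```

arm_command([
  {"x": 0, "y": 0.1, "z": 0, "spin": 0, "claw": 0.0},
  {"x": 0, "y": 0, "z": 0, "spin": 0, "claw": 0.0},
])

```text
time_s: 17.35
tool_pos: [0.5788, -0.1206, 0.1049]
tcp_rot: [-2.369, -2.057, 0.005]
contact_force: [-8.3, 1.0, 12.7]
grip_width: 0.0149
grip_force: 61.3
```

```bash
python3 - <<'E'
from h import *
s=r.observe(); print(s['contact_force'],s['ft_torque'],s['grip_width']); to(.584,-.120,.105,1.4287)
E
```

```text
[-8.32319571  0.99304266 12.73335765] [ 0.14630798  1.43853386 -0.03159041] 0.01486038816898695
t 17.35 pos [ 0.5788 -0.1206  0.1049] yaw 1.43 shift cm [ 0.13  0.5  -0.01] tilt [-0.005  0.001 -1.   ] spin 0.002 j6 -0.25545804351006624
```

arm_command([
  {"x": 0, "y": 0.1, "z": 0, "spin": 0, "claw": 0.0},
  {"x": 0, "y": 0.1, "z": 0, "spin": 0, "claw": 0.0},
  {"x": 0, "y": 0, "z": 0, "spin": 0, "claw": 0.0},
])

```text
time_s: 17.65
tool_pos: [0.5808, -0.121, 0.1049]
tcp_rot: [-2.369, -2.057, 0.005]
contact_force: [-8.1, 1.1, 12.1]
grip_width: 0.0148
grip_force: 61.2
```

arm_command([
  {"x": 0, "y": 0.1, "z": 0, "spin": 0, "claw": 0.0},
  {"x": 0, "y": 0, "z": 0, "spin": 0, "claw": 0.0},
])

```text
time_s: 17.85
tool_pos: [0.5818, -0.1211, 0.1049]
tcp_rot: [-2.369, -2.057, 0.005]
contact_force: [-9.7, 0.9, 12.3]
grip_width: 0.0153
grip_force: 61.2
```

```bash
python3 - <<'E'
from h import *
s=r.observe(); im=r.camera('wrist'); K,M=w2c('wrist',s)
cv2.imwrite('pics/w7.png',im[:,:,::-1])
print(s['contact_force'],s['ft_torque'],s['grip_width']); to(.584,-.120,.105,1.4287)
E
```

```text
[-9.73398731  0.8741916  12.30244673] [0.21874463 1.391283   0.0142582 ] 0.015316942576125288
t 17.9 pos [ 0.5818 -0.1211  0.1049] yaw 1.43 shift cm [ 0.14  0.2  -0.01] tilt [-0.005  0.001 -1.   ] spin 0.001 j6 -0.2541692517052205
```

arm_command([
  {"x": 0, "y": 0.1, "z": 0, "spin": 0, "claw": 0.0},
  {"x": 0, "y": 0, "z": 0, "spin": 0, "claw": 0.0},
])

```text
time_s: 18.1
tool_pos: [0.5828, -0.1212, 0.1049]
tcp_rot: [-2.369, -2.057, 0.005]
contact_force: [-8.7, 1.8, 11.7]
grip_width: 0.0147
grip_force: 61.2
```

arm_command([
  {"x": 0, "y": 0.1, "z": 0, "spin": 0, "claw": 0.0},
  {"x": 0, "y": 0, "z": 0, "spin": 0, "claw": 0.0},
])

```text
time_s: 18.3
tool_pos: [0.5837, -0.1213, 0.1049]
tcp_rot: [-2.369, -2.057, 0.005]
contact_force: [-8.8, 1.4, 13.1]
grip_width: 0.0149
grip_force: 61.4
```

```bash
python3 - <<'E'
from h import *
s=r.observe(); im=r.camera('wrist'); K,M=w2c('wrist',s)
print(s['contact_force'],s['ft_torque'],s['grip_width']); to(.584,-.120,.105,1.4287)
hs=cv2.cvtColor(im,cv2.COLOR_RGB2HSV); cv2.imwrite('pics/w8.png',im[:,:,::-1])
row=hs[120:145:4,285:340,1]
for x in row: print(x)
E
```

```text
[-8.83757282  1.38691976 13.05275951] [0.17811976 1.5228495  0.04741021] 0.01494118574052671
t 18.35 pos [ 0.5837 -0.1213  0.1049] yaw 1.43 shift cm [ 0.14  0.01 -0.01] tilt [-0.005  0.001 -1.   ] spin 0.001 j6 -0.25327676574219243
[ 37  36  38  39  37  34  34  35  36  35  37  37  34  34  36  35  29  51
 216 201 195 196 191 184 186 190 190 194 199 201 198 198 198 201 197 195
 198 198 196 196 193 198 194 195 195 193 197 198 198 194 196 196 196 196
 194]
[ 40  38  36  37  34  37  37  39  38  36  37  35  38  35  36  37  34  35
 204  12  17  17  23  21  25  25  25  19  13  13  11  42 161 199 200 195
 195 195 196 195 200 196 191 196 195 193 194 192 197 196 196 195 194 197
 197]
[ 36  38  36  37  37  37  37  34  33  34  34  39  35  36  36  37  38  36
  26  20  18  23  18  25  25  25  23  23  26  23  23  23  13  11  51 202
 199 196 199 195 194 199 196 196 195 193 197 197 196 199 195 194 194 196
 196]
[ 37  37  36  36  36  36  37  37  36  38  36  35  34  37  37  36  36  25
  22  26  19  21  28  28  32  29  26  26  30  20  20  17  23   7  17 181
 200 194 195 197 194 196 195 195 193 194 199 194 193 193 197 196 195 195
 197]
[ 36  37  36  35  36  37  35  35  37  38  36  37  35  26  32  36  29  15
  22  19  26  22  23  21  23  29  30  21  20  26  24  14  25  42 167 204
 197 197 195 196 195 192 197 196 197 195 194 197 198 196 198 195 196 195
 196]
[ 36  37  36  35  37  37  36  36  36  38  35  35  36  38  37  29  70 210
 201 195 148  92  34  15  15  11  22  45  19 119 174 200 199 198 196 197
 193 195 198 193 192 195 199 196 195 197 197 195 194 195 193 195 194 197
 194]
[ 36  37  35  36  36  35  35  37  36  34  38  36  38  39  36  29  50 215
 199 197 195 199 192 196 196 198 195 197 193 194 196 198 198 200 196 194
 198 195 193 195 196 193 195 196 197 195 195 197 195 193 194 197 194 194
 194]
```

arm_command([
  {"x": 0, "y": 0.1, "z": 0, "spin": 0, "claw": 0.0},
  {"x": 0, "y": 0, "z": 0, "spin": 0, "claw": 0.0},
])

```text
time_s: 18.55
tool_pos: [0.584, -0.1214, 0.105]
tcp_rot: [-2.367, -2.056, 0.008]
contact_force: [-13.9, 2.0, 16.2]
grip_width: 0.0147
grip_force: 61.8
```

```bash
python3 - <<'E'
from h import *
s=r.observe()
print(s['contact_force'],s['ft_torque'],s['grip_width']); to(.584,-.120,.105,1.4287)
E
```

```text
[-13.88078426   1.98302018  16.15899199] [ 0.21675861  2.12394097 -0.02026308] 0.014670598451696543
t 18.55 pos [ 0.584  -0.1214  0.105 ] yaw 1.43 shift cm [ 0.14 -0.02 -0.  ] tilt [-0.008  0.002 -1.   ] spin 0.002 j6 -0.25278751516576964
```

arm_command([
  {"x": 0, "y": 0.1, "z": 0, "spin": 0, "claw": 0.0},
  {"x": 0, "y": 0, "z": 0, "spin": 0, "claw": 0.0},
  {"x": 0, "y": 0, "z": 0, "spin": 0, "claw": 0.0},
])

```text
time_s: 18.85
tool_pos: [0.5843, -0.1214, 0.105]
tcp_rot: [-2.365, -2.055, 0.01]
contact_force: [-16.6, 2.0, 19.5]
grip_width: 0.0148
grip_force: 62.2
```

```bash
python3 - <<'E'
from h import *
s=r.observe(); im=r.camera('wrist'); cv2.imwrite('pics/w9.png',im[:,:,::-1])
print(s['contact_force'],s['ft_torque'],s['grip_width']); to(.584,-.120,.105,1.4287)
E
```

```text
[-16.63914671   2.02573422  19.54437183] [ 0.31754432  2.78599012 -0.02774652] 0.014845487355423188
t 18.9 pos [ 0.5843 -0.1214  0.105 ] yaw 1.431 shift cm [ 0.14 -0.05 -0.  ] tilt [-0.011  0.002 -1.   ] spin 0.002 j6 -0.25232324205894663
```

About 8 N over friction with near-zero yaw moment means both pins are in contact. Release and look.

arm_command([
  {"x": 0, "y": -0.05, "z": 0, "spin": 0, "claw": 0.0},
  {"x": 0, "y": 0, "z": 0, "spin": 0, "claw": 0.5},
  {"x": 0, "y": 0, "z": 0, "spin": 0, "claw": 0.5},
  {"x": 0, "y": 0, "z": 0, "spin": 0, "claw": 0.5},
  {"x": 0, "y": 0, "z": -1, "spin": 0, "claw": 0.5},
  {"x": 0, "y": 0, "z": -3, "spin": 0, "claw": 0.5},
  {"x": 0, "y": -0.5, "z": -4, "spin": 0, "claw": 1},
  {"x": 0, "y": -0.5, "z": -4, "spin": 0, "claw": 1},
  {"x": 0, "y": -0.5, "z": -4, "spin": 0, "claw": 1},
  {"x": 0, "y": -0.5, "z": -4, "spin": 0, "claw": 1},
  {"x": 0, "y": 0, "z": 0, "spin": 0, "claw": 1},
])

```text
time_s: 20.0
tool_pos: [0.5693, -0.1198, 0.3126]
tcp_rot: [2.363, 2.052, 0.009]
contact_force: [0.1, -1.2, 0.3]
grip_width: 0.0854
grip_force: 0.0
```

```bash
cat >> h.py <<'E'
def edge_check(im,K,M,rows,pins):
    g=im[:,:,2].astype(float)
    # se far edge by last strong fall of blue near the expected line; printed against the pins
    return g
E
python3 - <<'E'
from h import *
s=r.observe(); im=r.camera('wrist'); K,M=w2c('wrist',s); np.save('pics/M10.npy',M)
cv2.imwrite('pics/w10.png',im[:,:,::-1]); b=im[:,:,::-1]
uv=[w2px(p,K,M) for p in [(.617,-.0637,.021),(.6,-.1835,.021)]]; print(np.round(uv))
u0,v0=int(uv[0][0]),int(uv[0][1])
cv2.imwrite('pics/w10c.png',cv2.resize(b[20:240,170:430],None,fx=3,fy=3,interpolation=cv2.INTER_NEAREST)[:600])
to(.5,.15,.33,1.57)
E
```

```text
[[292. 105.]
 [289. 207.]]
t 20.05 pos [ 0.5684 -0.1194  0.3091] yaw 1.43 shift cm [ 25.71 -10.54  -2.23] tilt [ 0.008 -0.003 -1.   ] spin -0.14 j6 -0.26134265624814584
```

View pics/w10c.png

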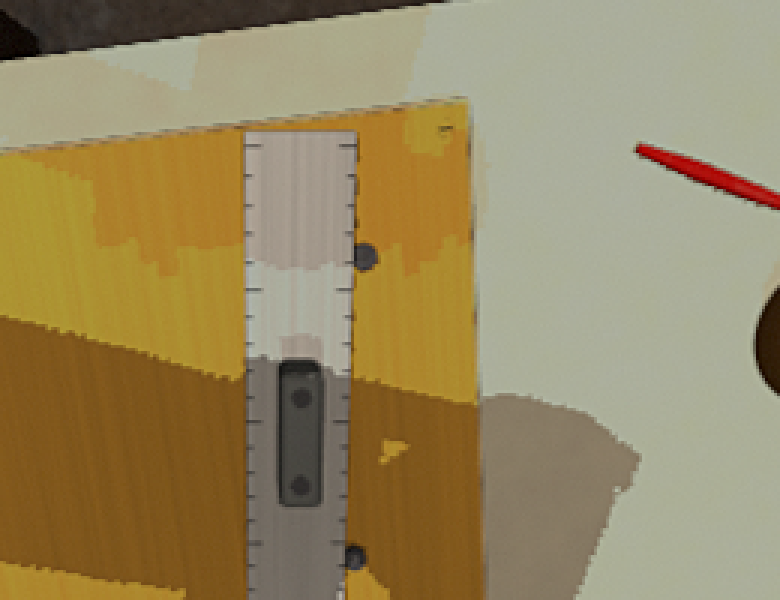

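Both pins, at crop (365,257) and (355,557), touch the far edge. On to the stakes.

arm_command([
  {"x": 3.94, "y": -1.87, "z": -0.4, "spin": 0, "claw": 1},
  {"x": 3.94, "y": -1.87, "z": -0.4, "spin": 0, "claw": 1},
  {"x": 3.94, "y": -1.87, "z": -0.4, "spin": 0, "claw": 1},
  {"x": 3.94, "y": -1.87, "z": -0.4, "spin": 0, "claw": 1},
  {"x": 3.94, "y": -1.87, "z": -0.4, "spin": 0, "claw": 1},
  {"x": 3.94, "y": -1.87, "z": -0.4, "spin": -0.14, "claw": 1},
  {"x": 0, "y": 0, "z": 0, "spin": 0, "claw": 1},
  {"x": 0, "y": 0, "z": 0, "spin": 0, "claw": 1},
])

```text
time_s: 20.85
tool_pos: [0.4887, 0.1315, 0.3274]
tcp_rot: [-2.22, -2.221, 0.002]
contact_force: [0.2, -0.7, -0.6]
grip_width: 0.0854
grip_force: 0.0
```

```bash
python3 - <<'E'
from h import *
K,_=w2c('wrist'); M=np.load('pics/M10.npy')
print('block',px2w((270,164),.057,K,M)[:2],'top end',px2w((270,63.7),.024,K,M)[:2])
s=r.observe(); im=r.camera('wrist'); K,M=w2c('wrist',s); np.save('pics/M11.npy',M)
cv2.imwrite('pics/w11.png',im[:,:,::-1])
nets('wrist',['stake_a'],K,M); to(.475,.118,.11,1.57)
E
```

```text
block [ 0.58367377 -0.1179859 ] top end [ 0.59813897 -0.01814036]
stake_a 0.93 [0.474 0.115 0.005] [249. 168.]
stake_a 0.92 [ 0.537  0.194 -0.001] [300. 104.]
t 20.95 pos [0.4893 0.1302 0.3276] yaw 1.568 shift cm [-1.21 -1.4  21.76] tilt [-0.001 -0.    -1.   ] spin -0.002 j6 0.03833329271396968
```

View pics/w11.png

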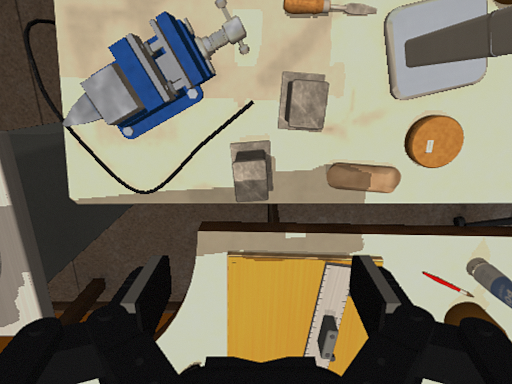

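Stake one is at (251,172) and stake two at (303,102), both upright and aligned roughly with the world axes. The straightedge is visible at (330,315).

```bash
python3 - <<'E'
from h import *
K,_=w2c('wrist'); M=np.load('pics/M11.npy')
f=lambda u,v,z: px2w((u,v),z,K,M)[:2]*1000
for q in [(231,143),(269,141)]: print('s1',f(*q,.006).round(1))
c=[f(*q,.006) for q in [(283,71),(327,73),(322,131),(279,127)]]; print(np.round(c,1),np.mean(c,0))
b=[f(*q,.068) for q in [(290,83),(327,85),(322,132),(287,127)]]; print(np.round(b,1))
E
```

```text
s1 [451.7 147.4]
s1 [499.2 150. ]
[[514.7 231.4]
 [566.1 229.3]
 [564.5 162.4]
 [511.3 167.2]] [539.16017115 197.56082332]
[[517.9 217.4]
 [554.7 215.6]
 [552.7 169.3]
 [516.1 174.4]]
```

arm_command([
  {"x": -0.46, "y": -0.43, "z": 4, "spin": 0, "claw": 1},
  {"x": -0.46, "y": -0.43, "z": 4, "spin": 0, "claw": 1},
  {"x": -0.46, "y": -0.43, "z": 4, "spin": -0.045, "claw": 1},
  {"x": 0, "y": 0, "z": 4, "spin": 0, "claw": 1},
  {"x": 0, "y": 0, "z": 3, "spin": 0, "claw": 1},
  {"x": 0, "y": 0, "z": 2, "spin": 0, "claw": 1},
  {"x": 0, "y": 0, "z": 0.7, "spin": 0, "claw": 1},
  {"x": 0, "y": 0, "z": 0, "spin": 0, "claw": 0},
  {"x": 0, "y": 0, "z": 0, "spin": 0, "claw": 0},
  {"x": 0, "y": 0, "z": 0, "spin": 0, "claw": 0},
  {"x": 0, "y": 0, "z": 0, "spin": 0, "claw": 0},
  {"x": 0, "y": 0, "z": 0, "spin": 0, "claw": 0},
])

```text
time_s: 22.15
tool_pos: [0.4775, 0.117, 0.1131]
tcp_rot: [2.17, 2.269, 0.003]
contact_force: [-1.5, -0.5, 4.6]
grip_width: 0.0361
grip_force: 60.7
```

```bash
python3 - <<'E'
from h import *
s=r.observe(); print(s['contact_force'],s['grip_width'],s['grip_force']); to(.5752,-.1857,.23,1.43)
E
```

```text
[-1.49696993 -0.47541853  4.62995067] 0.036117943580698725 60.71957588195801
t 22.15 pos [0.4775 0.117  0.1131] yaw 1.615 shift cm [-30.68   8.45 -11.66] tilt [ 0.003 -0.    -1.   ] spin 0.185 j6 -0.034657242498196336
```

arm_command([
  {"x": 0, "y": 0, "z": -2, "spin": 0, "claw": 0},
  {"x": 0, "y": 0, "z": -4, "spin": 0, "claw": 0},
  {"x": 0, "y": 0, "z": -4, "spin": 0, "claw": 0},
  {"x": 0, "y": 0, "z": -2, "spin": 0, "claw": 0},
  {"x": -3.84, "y": 1.06, "z": 0, "spin": 0, "claw": 0},
  {"x": -3.84, "y": 1.06, "z": 0, "spin": 0, "claw": 0},
  {"x": -3.84, "y": 1.06, "z": 0, "spin": 0, "claw": 0},
  {"x": -3.84, "y": 1.06, "z": 0, "spin": 0, "claw": 0},
  {"x": -3.84, "y": 1.06, "z": 0, "spin": 0, "claw": 0},
  {"x": -3.84, "y": 1.06, "z": 0, "spin": 0, "claw": 0},
  {"x": -3.84, "y": 1.06, "z": 0, "spin": 0.09, "claw": 0},
  {"x": -3.84, "y": 0.7, "z": 0, "spin": 0.095, "claw": 0},
])

```text
time_s: 23.35
tool_pos: [0.5672, -0.1879, 0.2298]
tcp_rot: [-2.374, -2.054, 0.001]
contact_force: [0.3, 0.1, -6.3]
grip_width: 0.0362
grip_force: 61.0
```

arm_command([
  {"x": 0, "y": 0, "z": 0, "spin": 0, "claw": 0},
  {"x": 0, "y": 0, "z": 0, "spin": 0, "claw": 0},
  {"x": 0, "y": 0, "z": 0, "spin": 0, "claw": 0},
])

```text
time_s: 23.65
tool_pos: [0.5667, -0.1857, 0.23]
tcp_rot: [-2.369, -2.059, 0.001]
contact_force: [-0.0, -0.1, -8.4]
grip_width: 0.0364
grip_force: 61.4
```

```bash
python3 - <<'E'
from h import *
s=r.observe(); print(s['contact_force'],s['grip_width'],s['grip_force']); to(.5748,-.1855,.139,1.43)
im=r.camera('wrist'); K,M=w2c('wrist',s); cv2.imwrite('pics/w12.png',im[:,:,::-1]); nets('wrist',['straightedge','stake_a'],K,M)
E
```

```text
[-0.01751872 -0.09789207 -8.42932476] 0.036416475931992 61.40578508377075
t 23.65 pos [ 0.5667 -0.1857  0.23  ] yaw 1.431 shift cm [0.12 0.82 9.1 ] tilt [-0.002  0.002 -1.   ] spin 0.001 j6 -0.36683660962099074
straightedge 0.73 [ 0.263 -0.389  0.003] [ 40. 366.]
straightedge 0.61 [ 0.583 -0.122  0.02 ] [269. 108.]
stake_a 0.81 [ 0.566 -0.187  0.12 ] [259. 226.]
```

arm_command([
  {"x": 0.1, "y": 0.82, "z": 0, "spin": 0, "claw": 0},
  {"x": 0, "y": 0, "z": 3, "spin": 0, "claw": 0},
  {"x": 0, "y": 0, "z": 3, "spin": 0, "claw": 0},
  {"x": 0, "y": 0, "z": 2, "spin": 0, "claw": 0},
  {"x": 0, "y": 0, "z": 0.8, "spin": 0, "claw": 0},
  {"x": 0, "y": 0, "z": 0.2, "spin": 0, "claw": 0},
  {"x": 0, "y": 0, "z": 0, "spin": 0, "claw": 0},
  {"x": 0, "y": 0, "z": 0, "spin": 0, "claw": 0},
])

```text
time_s: 24.6
tool_pos: [0.5769, -0.1875, 0.1432]
tcp_rot: [2.37, 2.058, 0.002]
contact_force: [-0.3, 0.1, -7.1]
grip_width: 0.0361
grip_force: 61.4
```

arm_command([
  {"x": 0, "y": 0, "z": 0.1, "spin": 0, "claw": 0},
  {"x": 0, "y": 0, "z": 0.1, "spin": 0, "claw": 0},
  {"x": 0, "y": 0, "z": 0, "spin": 0, "claw": 0},
])

```text
time_s: 24.9
tool_pos: [0.5758, -0.1871, 0.1396]
tcp_rot: [2.372, 2.059, 0.0]
contact_force: [-0.6, 0.7, -8.1]
grip_width: 0.0361
grip_force: 61.4
```

arm_command([
  {"x": 0, "y": 0, "z": 0.1, "spin": 0, "claw": 0},
  {"x": 0, "y": 0, "z": 0, "spin": 0, "claw": 0},
  {"x": 0, "y": 0, "z": 0, "spin": 0, "claw": 0},
])

```text
time_s: 25.2
tool_pos: [0.5758, -0.1871, 0.1383]
tcp_rot: [-2.372, -2.059, 0.0]
contact_force: [-0.2, 0.7, -7.7]
grip_width: 0.036
grip_force: 61.4
```

arm_command([
  {"x": 0, "y": 0, "z": 0.1, "spin": 0, "claw": 0},
  {"x": 0, "y": 0, "z": 0, "spin": 0, "claw": 0},
  {"x": 0, "y": 0, "z": 0, "spin": 0, "claw": 0},
])

```text
time_s: 25.5
tool_pos: [0.576, -0.1871, 0.1375]
tcp_rot: [2.372, 2.059, 0.0]
contact_force: [0.2, 0.4, -6.1]
grip_width: 0.0362
grip_force: 61.8
```

arm_command([
  {"x": 0, "y": 0, "z": 0.06, "spin": 0, "claw": 0},
  {"x": 0, "y": 0, "z": 0, "spin": 0, "claw": 0},
  {"x": 0, "y": 0, "z": 0, "spin": 0, "claw": 0.6},
  {"x": 0, "y": 0, "z": 0, "spin": 0, "claw": 0.8},
  {"x": 0, "y": 0, "z": 0, "spin": 0, "claw": 0.8},
  {"x": 0, "y": 0, "z": 0, "spin": 0, "claw": 0.8},
  {"x": 0, "y": 0, "z": -1, "spin": 0, "claw": 0.8},
  {"x": 0, "y": 0, "z": -3, "spin": 0, "claw": 0.8},
  {"x": 0, "y": 0, "z": -4, "spin": 0, "claw": 1},
  {"x": 0, "y": 0, "z": -4, "spin": 0, "claw": 1},
  {"x": 0, "y": 0, "z": -4, "spin": 0, "claw": 1},
  {"x": 0, "y": 0, "z": 0, "spin": 0, "claw": 1},
])

```text
time_s: 26.7
tool_pos: [0.5783, -0.1883, 0.3055]
tcp_rot: [2.362, 2.051, 0.008]
contact_force: [-0.1, -0.5, 0.3]
grip_width: 0.0854
grip_force: 0.0
```

```bash
python3 - <<'E'
from h import *
s=r.observe(); im=r.camera('wrist'); K,M=w2c('wrist',s); cv2.imwrite('pics/w13.png',im[:,:,::-1]); nets('wrist',['straightedge','stake_a','pin_left'],K,M)
hs=cv2.cvtColor(im,cv2.COLOR_RGB2HSV)
# far edge line vs left pin
W=[]
pl=w2px((.617,-.0637,.021),K,M); print('pin px',pl)
for v in range(int(pl[1])-35,int(pl[1])+36,3):
    if abs(v-pl[1])<10: continue
    u0=int(pl[0]); row=hs[v,u0-25:u0+8,1].astype(float); i=np.argmax(np.diff(cv2.blur(row[None],(3,1))[0])); W.append(px2w((u0-25+i+.5,v),.024,K,M)[:2]*1000)
W=np.array(W); k=np.polyfit(W[:,1],W[:,0],1); print('edge x at pin_left y',np.polyval(k,-63.7),'at pr',np.polyval(k,-183.7),'yaw',np.pi/2-np.arctan(k[0]))
to(.537,.1965,.32,1.526)
E
```

```text
straightedge 0.93 [ 0.266 -0.391  0.   ] [ 65. 323.]
straightedge 0.7 [ 0.582 -0.121  0.017] [252. 100.]
stake_a 0.58 [ 0.57  -0.188  0.025] [249. 163.]
pin_left 0.55 [ 0.615 -0.069  0.014] [275.  44.]
pin px [276.70554778  37.43657107]
edge x at pin_left y 610.974437033759 at pr 592.7140038910362 yaw 1.419784538417409
t 26.9 pos [ 0.5753 -0.1868  0.2956] yaw 1.43 shift cm [37.41 -9.18 -2.39] tilt [-0.002  0.001 -1.   ] spin -0.096 j6 -0.36017478608101394
```

arm_command([
  {"x": 4.15, "y": -1.02, "z": 0, "spin": 0, "claw": 1},
  {"x": 4.15, "y": -1.02, "z": 0, "spin": 0, "claw": 1},
  {"x": 4.15, "y": -1.02, "z": 0, "spin": 0, "claw": 1},
  {"x": 4.15, "y": -1.02, "z": 0, "spin": 0, "claw": 1},
  {"x": 4.15, "y": -1.02, "z": 0, "spin": 0, "claw": 1},
  {"x": 4.15, "y": -1.02, "z": 0, "spin": 0, "claw": 1},
  {"x": 4.15, "y": -1.02, "z": 0, "spin": 0, "claw": 1},
  {"x": 4.15, "y": -1.02, "z": 0, "spin": 0, "claw": 1},
  {"x": 4.15, "y": -1.02, "z": 0, "spin": -0.095, "claw": 1},
  {"x": 0, "y": 0, "z": 0, "spin": 0, "claw": 1},
  {"x": 0, "y": 0, "z": 0, "spin": 0, "claw": 1},
])

```text
time_s: 28.0
tool_pos: [0.5366, 0.1962, 0.295]
tcp_rot: [-2.269, -2.17, 0.004]
contact_force: [-0.0, 0.4, -0.2]
grip_width: 0.0852
grip_force: 0.0
```

```bash
python3 - <<'E'
from h import *
s=r.observe(); im=r.camera('wrist'); K,M=w2c('wrist',s); cv2.imwrite('pics/w14.png',im[:,:,::-1]); nets('wrist',['stake_a','wax_tin','file_a','leather_pouch'],K,M)
print(s['contact_force']); to(.537,.1965,.114,1.526)
E
```

```text
stake_a 0.96 [ 0.536  0.194 -0.001] [260. 161.]
wax_tin 0.74 [0.698 0.153 0.002] [395. 189.]
file_a 0.95 [ 0.562  0.298 -0.003] [280.  67.]
leather_pouch 0.83 [0.621 0.103 0.001] [331. 229.]
[-0.0027473   0.40653911 -0.2311645 ]
t 28.25 pos [0.5376 0.1944 0.2964] yaw 1.523 shift cm [ 0.21 -0.06 18.24] tilt [-0.001 -0.    -1.   ] spin -0.003 j6 0.19694029892943116
```

arm_command([
  {"x": 0.1, "y": 0, "z": 4, "spin": 0, "claw": 1},
  {"x": 0, "y": 0, "z": 4, "spin": 0, "claw": 1},
  {"x": 0, "y": 0, "z": 4, "spin": 0, "claw": 1},
  {"x": 0, "y": 0, "z": 3.5, "spin": 0, "claw": 1},
  {"x": 0, "y": 0, "z": 2, "spin": 0, "claw": 1},
  {"x": 0, "y": 0, "z": 0.7, "spin": 0, "claw": 1},
  {"x": 0, "y": 0, "z": 0, "spin": 0, "claw": 1},
  {"x": 0, "y": 0, "z": 0, "spin": 0, "claw": 0},
  {"x": 0, "y": 0, "z": 0, "spin": 0, "claw": 0},
  {"x": 0, "y": 0, "z": 0, "spin": 0, "claw": 0},
  {"x": 0, "y": 0, "z": 0, "spin": 0, "claw": 0},
  {"x": 0, "y": 0, "z": 0, "spin": 0, "claw": 0},
])

```text
time_s: 29.45
tool_pos: [0.5378, 0.1967, 0.1161]
tcp_rot: [2.271, 2.17, 0.001]
contact_force: [-3.5, -1.2, 6.0]
grip_width: 0.0361
grip_force: 60.0
```

```bash
python3 - <<'E'
from h import *
s=r.observe(); print(s['contact_force'],s['grip_width'],s['grip_force']); to(.5934,-.056,.235,1.43)
E
```

```text
[-3.46963658 -1.15269292  6.03566904] 0.036083364494597175 59.97381091117859
t 29.45 pos [0.5378 0.1967 0.1161] yaw 1.525 shift cm [-24.99   6.72 -11.88] tilt [ 0.001 -0.    -1.   ] spin 0.095 j6 0.19871850385586864
```

arm_command([
  {"x": 0, "y": 0, "z": -2, "spin": 0, "claw": 0},
  {"x": 0, "y": 0, "z": -4, "spin": 0, "claw": 0},
  {"x": 0, "y": 0, "z": -4, "spin": 0, "claw": 0},
  {"x": 0, "y": 0, "z": -2, "spin": 0, "claw": 0},
  {"x": -4.2, "y": 1.1, "z": 0, "spin": 0, "claw": 0},
  {"x": -4.2, "y": 1.1, "z": 0, "spin": 0, "claw": 0},
  {"x": -4.2, "y": 1.1, "z": 0, "spin": 0, "claw": 0},
  {"x": -4.2, "y": 1.1, "z": 0, "spin": 0, "claw": 0},
  {"x": -4.2, "y": 1.1, "z": 0, "spin": 0, "claw": 0},
  {"x": -4.0, "y": 1.1, "z": 0, "spin": 0.095, "claw": 0},
  {"x": 0, "y": 0, "z": 0, "spin": 0, "claw": 0},
  {"x": 0, "y": 0, "z": 0, "spin": 0, "claw": 0},
])

```text
time_s: 30.65
tool_pos: [0.5909, -0.0567, 0.233]
tcp_rot: [-2.372, -2.055, 0.003]
contact_force: [0.0, -0.4, -7.6]
grip_width: 0.0355
grip_force: 62.2
```

```bash
python3 - <<'E'
from h import *
s=r.observe(); print(s['contact_force'],s['grip_width'],s['grip_force']); to(.593,-.0555,.145,1.43)
im=r.camera('wrist'); K,M=w2c('wrist',s); cv2.imwrite('pics/w15.png',im[:,:,::-1]); nets('wrist',['straightedge','stake_a','pin_left'],K,M)
E
```

```text
[ 0.03772197 -0.36949896 -7.60626219] 0.03550301920911723 62.24480152130127
t 30.65 pos [ 0.5909 -0.0567  0.233 ] yaw 1.428 shift cm [0.14 0.23 8.8 ] tilt [-0.003  0.001 -1.   ] spin -0.002 j6 -0.14416278781062808
stake_a 0.76 [ 0.592 -0.059  0.117] [262. 223.]
pin_left 0.74 [ 0.547 -0.126 -0.002] [230. 240.]
```

arm_command([
  {"x": 0.1, "y": 0.2, "z": 3, "spin": 0, "claw": 0},
  {"x": 0, "y": 0, "z": 3, "spin": 0, "claw": 0},
  {"x": 0, "y": 0, "z": 2, "spin": 0, "claw": 0},
  {"x": 0, "y": 0, "z": 0.8, "spin": 0, "claw": 0},
  {"x": 0, "y": 0, "z": 0, "spin": 0, "claw": 0},
  {"x": 0, "y": 0, "z": 0, "spin": 0, "claw": 0},
  {"x": 0, "y": 0, "z": 0, "spin": 0, "claw": 0},
])

```text
time_s: 31.55
tool_pos: [0.5952, -0.0555, 0.1487]
tcp_rot: [2.37, 2.058, 0.003]
contact_force: [-0.0, 0.1, -7.0]
grip_width: 0.036
grip_force: 62.0
```

arm_command([
  {"x": 0, "y": 0, "z": 0.1, "spin": 0, "claw": 0},
  {"x": 0, "y": 0, "z": 0.1, "spin": 0, "claw": 0},
  {"x": 0, "y": 0, "z": 0, "spin": 0, "claw": 0},
  {"x": 0, "y": 0, "z": 0, "spin": 0, "claw": 0},
])

```text
time_s: 31.95
tool_pos: [0.594, -0.0554, 0.1448]
tcp_rot: [-2.372, -2.059, 0.0]
contact_force: [-0.1, 0.5, -8.4]
grip_width: 0.0356
grip_force: 62.1
```

arm_command([
  {"x": 0, "y": 0, "z": 0.1, "spin": 0, "claw": 0},
  {"x": 0, "y": 0, "z": 0, "spin": 0, "claw": 0},
  {"x": 0, "y": 0, "z": 0, "spin": 0, "claw": 0},
])

```text
time_s: 32.25
tool_pos: [0.594, -0.0554, 0.1437]
tcp_rot: [-2.372, -2.059, 0.0]
contact_force: [0.7, -0.3, -8.8]
grip_width: 0.0359
grip_force: 62.1
```

Expected contact is at about 0.1405.

arm_command([
  {"x": 0, "y": 0, "z": 0.1, "spin": 0, "claw": 0},
  {"x": 0, "y": 0, "z": 0.1, "spin": 0, "claw": 0},
  {"x": 0, "y": 0, "z": 0, "spin": 0, "claw": 0},
  {"x": 0, "y": 0, "z": 0, "spin": 0, "claw": 0},
])

```text
time_s: 32.65
tool_pos: [0.594, -0.0554, 0.1417]
tcp_rot: [-2.372, -2.059, 0.0]
contact_force: [-0.1, -0.5, -6.9]
grip_width: 0.0358
grip_force: 62.1
```

arm_command([
  {"x": 0, "y": 0, "z": 0.1, "spin": 0, "claw": 0},
  {"x": 0, "y": 0, "z": 0, "spin": 0, "claw": 0},
  {"x": 0, "y": 0, "z": 0, "spin": 0, "claw": 0},
])

```text
time_s: 32.95
tool_pos: [0.594, -0.0554, 0.1408]
tcp_rot: [-2.372, -2.059, 0.0]
contact_force: [0.3, -0.3, -7.9]
grip_width: 0.0361
grip_force: 62.1
```

arm_command([
  {"x": 0, "y": 0, "z": 0.05, "spin": 0, "claw": 0},
  {"x": 0, "y": 0, "z": 0, "spin": 0, "claw": 0},
  {"x": 0, "y": 0, "z": 0, "spin": 0, "claw": 0},
])

```text
time_s: 33.25
tool_pos: [0.594, -0.0554, 0.1403]
tcp_rot: [-2.372, -2.059, 0.0]
contact_force: [-1.1, -0.4, -7.4]
grip_width: 0.0357
grip_force: 62.2
```

arm_command([
  {"x": 0, "y": 0, "z": 0.1, "spin": 0, "claw": 0},
  {"x": 0, "y": 0, "z": 0, "spin": 0, "claw": 0},
  {"x": 0, "y": 0, "z": 0, "spin": 0, "claw": 0},
])

```text
time_s: 33.55
tool_pos: [0.5942, -0.0556, 0.1401]
tcp_rot: [2.372, 2.059, -0.0]
contact_force: [-5.2, 0.1, 0.7]
grip_width: 0.0356
grip_force: 63.3
```

arm_command([
  {"x": 0, "y": 0, "z": 0.05, "spin": 0, "claw": 0},
  {"x": 0, "y": 0, "z": 0, "spin": 0, "claw": 0},
  {"x": 0, "y": 0, "z": 0, "spin": 0, "claw": 0},
])

```text
time_s: 33.85
tool_pos: [0.5943, -0.0556, 0.1401]
tcp_rot: [2.372, 2.06, -0.0]
contact_force: [-6.0, 0.1, 5.4]
grip_width: 0.0357
grip_force: 63.9
```

arm_command([
  {"x": 0, "y": 0, "z": -0.05, "spin": 0, "claw": 0},
  {"x": 0, "y": 0, "z": 0, "spin": 0, "claw": 0.6},
  {"x": 0, "y": 0, "z": 0, "spin": 0, "claw": 0.8},
  {"x": 0, "y": 0, "z": 0, "spin": 0, "claw": 0.8},
  {"x": 0, "y": 0, "z": 0, "spin": 0, "claw": 0.8},
  {"x": 0, "y": 0, "z": -1, "spin": 0, "claw": 0.8},
  {"x": 0, "y": 0, "z": -3, "spin": 0, "claw": 0.8},
  {"x": 0, "y": 0, "z": -4, "spin": 0, "claw": 1},
  {"x": 0, "y": 0, "z": -4, "spin": 0, "claw": 1},
  {"x": 0, "y": 0, "z": -4, "spin": 0, "claw": 1},
  {"x": 0, "y": 0, "z": -4, "spin": 0, "claw": 1},
  {"x": 0, "y": 0, "z": 0, "spin": 0, "claw": 1},
])

```text
time_s: 35.05
tool_pos: [0.5963, -0.056, 0.348]
tcp_rot: [2.363, 2.052, 0.012]
contact_force: [1.1, 0.3, 0.1]
grip_width: 0.0852
grip_force: 0.0
```

arm_command([
  {"x": 0, "y": -3, "z": -2, "spin": 0, "claw": 1},
  {"x": 0, "y": -3, "z": -2, "spin": 0, "claw": 1},
  {"x": 0, "y": -2, "z": 0, "spin": 0, "claw": 1},
  {"x": 0, "y": 0, "z": 0, "spin": 0, "claw": 1},
  {"x": 0, "y": 0, "z": 0, "spin": 0, "claw": 1},
])

```text
time_s: 35.55
tool_pos: [0.5149, -0.0442, 0.3792]
tcp_rot: [2.372, 2.059, 0.0]
contact_force: [0.7, -0.1, -0.3]
grip_width: 0.0852
grip_force: 0.0
```

```bash
python3 - <<'E'
from h import *
s=r.observe(); im=r.camera('wrist'); K,M=w2c('wrist',s); cv2.imwrite('pics/w16.png',im[:,:,::-1]); nets('wrist',['straightedge','stake_a','pin_left','pin_right'],K,M)
r.camera('top'); Kt,Mt=w2c('top'); nets('top',['ring_clamp','stake_a','tray','wax_tin','file_a','leather_pouch'],Kt,Mt)
hs=cv2.cvtColor(im,cv2.COLOR_RGB2HSV)[:,:,1].astype(float)
# far-edge offset (mm along se x) from the pin line at free spots, brass/steel step
pl=np.array([.6165,-.0638]);pr=np.array([.5993,-.1833]);y=(pl-pr)/np.linalg.norm(pl-pr);x=np.array([y[1],-y[0]]);c=(pl+pr)/2
for t in [.095,.09,.087,.012,.006,0,-.006,-.012,-.02]:
    o=[]
    ds=np.arange(-.014,.010,.0005)
    for d in ds:
        u,v=w2px([*(c+y*t+x*d),.024],K,M); o.append(cv2.getRectSubPix(hs.astype(np.float32),(1,1),(u,v))[0,0])
    i=np.argmax(np.diff(o)); print(t,'edge offset mm',(ds[i]*1000).round(1),o[0],o[-1])
print(s['time_s'],s['contact_force'])
E
```

```text
stake_a 0.97 [ 0.573 -0.188  0.027] [312. 240.]
stake_a 0.65 [ 0.594 -0.06   0.024] [318. 154.]
ring_clamp 0.57 [0.485 0.396 0.005] [120. 188.]
ring_clamp 0.51 [ 0.354 -0.234  0.001] [332. 232.]
ring_clamp 0.22 [ 0.625  0.105 -0.002] [218. 143.]
stake_a 0.89 [ 0.58  -0.187  0.023] [315. 156.]
tray 0.6 [0.483 0.397 0.001] [121. 189.]
wax_tin 0.85 [ 0.702  0.153 -0.   ] [203. 119.]
file_a 0.71 [0.563 0.297 0.001] [155. 163.]
leather_pouch 0.7 [0.625 0.104 0.   ] [219. 143.]
0.095 edge offset mm 3.0 55.541454 186.99179
0.09 edge offset mm 3.0 53.602993 185.55486
0.087 edge offset mm 3.0 54.660294 186.78969
0.012 edge offset mm -4.5 22.82837 195.4117
0.006 edge offset mm -4.0 29.587435 195.64442
0 edge offset mm -5.5 24.987778 193.72096
-0.006 edge offset mm -5.0 24.24557 198.89304
-0.012 edge offset mm -4.5 25.55727 197.19328
-0.02 edge offset mm -5.0 25.529852 194.10794
35.55 [ 0.68568654 -0.08070618 -0.29379381]
```

```bash
python3 -c "
from cell import r
print(r.close_job())"
```

```text
the job is handed in; nothing more can be done
None
```

I handed the job in at about 36 s of the 72 s limit. My last camera check showed the ring clamp in the tray, the straightedge's far edge at both pins, a stake on each half and the clutter not moved. `close_job` gave no verdict, so I don't know how it was judged.

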